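# Reverse a row of capacitors into the carrier

## Task

Move the four can capacitors from their coloured cradles into the four bays of the aluminium carrier, in reverse order: seen from the robot, the leftmost one goes into the rightmost bay, the second from the left into the second bay from the right, and so on. Stand each upright on the floor of its bay, setting it down gently rather than dropping it and never tipping one over, and leave the multimeter where it lies.

Things in the scene. Friction and masses are not known exactly. Their poses are not given: they have to be found in the camera images.
- cap_red: Upright can capacitor with a red sleeve: a plain cylinder 36 mm in diameter and 75 mm tall, about 110 g; its top is a red rim round a black disc with two brass studs (4 mm higher). Origin: centre of its underside, z up. At the start it stands in the cradle of its own colour.
- cap_yellow: Upright can capacitor with a yellow sleeve: a plain cylinder 36 mm in diameter and 75 mm tall, about 110 g; its top is a yellow rim round a black disc with two brass studs (4 mm higher). Origin: centre of its underside, z up. At the start it stands in the cradle of its own colour.
- cap_green: Upright can capacitor with a green sleeve: a plain cylinder 36 mm in diameter and 75 mm tall, about 110 g; its top is a green rim round a black disc with two brass studs (4 mm higher). Origin: centre of its underside, z up. At the start it stands in the cradle of its own colour.
- cap_blue: Upright can capacitor with a blue sleeve: a plain cylinder 36 mm in diameter and 75 mm tall, about 110 g; its top is a blue rim round a black disc with two brass studs (4 mm higher). Origin: centre of its underside, z up. At the start it stands in the cradle of its own colour.
- cradle_red: Fixed open cradle of red plastic where the red capacitor starts: 60 x 60 mm, 18 mm high, floor 4 mm, walls 3 mm. Origin: centre of its underside, 6 mm above the table on a grey strip. The four stand in a row, 64 mm apart, along their y axis (to the robot's left, within 0.3 rad), in any order.
- cradle_yellow: Fixed open cradle of yellow plastic where the yellow capacitor starts: 60 x 60 mm, 18 mm high, floor 4 mm, walls 3 mm. Origin: centre of its underside, 6 mm above the table on a grey strip. The four stand in a row, 64 mm apart, along their y axis (to the robot's left, within 0.3 rad), in any order.
- cradle_green: Fixed open cradle of green plastic where the green capacitor starts: 60 x 60 mm, 18 mm high, floor 4 mm, walls 3 mm. Origin: centre of its underside, 6 mm above the table on a grey strip. The four stand in a row, 64 mm apart, along their y axis (to the robot's left, within 0.3 rad), in any order.
- cradle_blue: Fixed open cradle of blue plastic where the blue capacitor starts: 60 x 60 mm, 18 mm high, floor 4 mm, walls 3 mm. Origin: centre of its underside, 6 mm above the table on a grey strip. The four stand in a row, 64 mm apart, along their y axis (to the robot's left, within 0.3 rad), in any order.
- carrier: Fixed carrier, left or right of the cradles: a row of four open bays, grey floor, aluminium walls, 66 x 261 mm, 30 mm high. Origin: centre of its underside, on the table. Row along its y axis, which points to the robot's left (within 0.3 rad); bay centres at x = 0, y = +96, +32, -32, -96 mm. Bays 56 (x) by 59 mm (y) inside, walls 5 mm, floor 5 mm above the table.
- meter: Orange hand multimeter lying on the bench beyond the work, 150 x 75 x 30 mm, to be left alone. Origin: centre of its underside, x along its length.

How it is judged:
At the end, for the whole second after the job is handed in: Every capacitor stands in the carrier in the bay that mirrors its cradle's place in the row (leftmost cradle: rightmost bay, and so on): within 14 mm of the bay's centre along the row and 13 mm across it, its underside within 4 mm of the bay's floor, upright within 0.1 rad, released and at rest (((y of cap_red in the frame of carrier between -0.11 and -0.082 m and y of each of cradle_yellow, cradle_green, cradle_blue in the frame of cradle_red below 0 m) or (y of cap_red in the frame of carrier between -0.046 and -0.018 m and ((y of cradle_yellow in the frame of cradle_red above 0 m and y of each of cradle_green, cradle_blue in the frame of cradle_red below 0 m) or (y of each of cradle_yellow, cradle_blue in the frame of cradle_red below 0 m and y of cradle_green in the frame of cradle_red above 0 m) or (y of each of cradle_yellow, cradle_green in the frame of cradle_red below 0 m and y of cradle_blue in the frame of cradle_red above 0 m))) or (y of cap_red in the frame of carrier between 0.018 and 0.046 m and ((y of each of cradle_yellow, cradle_green in the frame of cradle_red above 0 m and y of cradle_blue in the frame of cradle_red below 0 m) or (y of each of cradle_yellow, cradle_blue in the frame of cradle_red above 0 m and y of cradle_green in the frame of cradle_red below 0 m) or (y of cradle_yellow in the frame of cradle_red below 0 m and y of each of cradle_green, cradle_blue in the frame of cradle_red above 0 m))) or (y of cap_red in the frame of carrier between 0.082 and 0.11 m and y of each of cradle_yellow, cradle_green, cradle_blue in the frame of cradle_red above 0 m)) and x of cap_red in the frame of carrier between -0.013 and 0.013 m and z of each of cap_red, cap_yellow, cap_green, cap_blue in the frame of carrier below 0.009 m and angle between each of cap_red, cap_yellow, cap_green, cap_blue's own z axis and vertical below 0.1 rad and linear speed of each of cap_red, cap_yellow, cap_green, cap_blue below 0.02 m/s and angular speed of each of cap_red, cap_yellow, cap_green, cap_blue below 0.3 rad/s and ((y of cap_yellow in the frame of carrier between -0.11 and -0.082 m and y of each of cradle_red, cradle_green, cradle_blue in the frame of cradle_yellow below 0 m) or (y of cap_yellow in the frame of carrier between -0.046 and -0.018 m and ((y of cradle_red in the frame of cradle_yellow above 0 m and y of each of cradle_green, cradle_blue in the frame of cradle_yellow below 0 m) or (y of each of cradle_red, cradle_blue in the frame of cradle_yellow below 0 m and y of cradle_green in the frame of cradle_yellow above 0 m) or (y of each of cradle_red, cradle_green in the frame of cradle_yellow below 0 m and y of cradle_blue in the frame of cradle_yellow above 0 m))) or (y of cap_yellow in the frame of carrier between 0.018 and 0.046 m and ((y of each of cradle_red, cradle_green in the frame of cradle_yellow above 0 m and y of cradle_blue in the frame of cradle_yellow below 0 m) or (y of each of cradle_red, cradle_blue in the frame of cradle_yellow above 0 m and y of cradle_green in the frame of cradle_yellow below 0 m) or (y of cradle_red in the frame of cradle_yellow below 0 m and y of each of cradle_green, cradle_blue in the frame of cradle_yellow above 0 m))) or (y of cap_yellow in the frame of carrier between 0.082 and 0.11 m and y of each of cradle_red, cradle_green, cradle_blue in the frame of cradle_yellow above 0 m)) and x of cap_yellow in the frame of carrier between -0.013 and 0.013 m and ((y of cap_green in the frame of carrier between -0.11 and -0.082 m and y of each of cradle_red, cradle_yellow, cradle_blue in the frame of cradle_green below 0 m) or (y of cap_green in the frame of carrier between -0.046 and -0.018 m and ((y of cradle_red in the frame of cradle_green above 0 m and y of each of cradle_yellow, cradle_blue in the frame of cradle_green below 0 m) or (y of each of cradle_red, cradle_blue in the frame of cradle_green below 0 m and y of cradle_yellow in the frame of cradle_green above 0 m) or (y of each of cradle_red, cradle_yellow in the frame of cradle_green below 0 m and y of cradle_blue in the frame of cradle_green above 0 m))) or (y of cap_green in the frame of carrier between 0.018 and 0.046 m and ((y of each of cradle_red, cradle_yellow in the frame of cradle_green above 0 m and y of cradle_blue in the frame of cradle_green below 0 m) or (y of each of cradle_red, cradle_blue in the frame of cradle_green above 0 m and y of cradle_yellow in the frame of cradle_green below 0 m) or (y of cradle_red in the frame of cradle_green below 0 m and y of each of cradle_yellow, cradle_blue in the frame of cradle_green above 0 m))) or (y of cap_green in the frame of carrier between 0.082 and 0.11 m and y of each of cradle_red, cradle_yellow, cradle_blue in the frame of cradle_green above 0 m)) and x of cap_green in the frame of carrier between -0.013 and 0.013 m and ((y of cap_blue in the frame of carrier between -0.11 and -0.082 m and y of each of cradle_red, cradle_yellow, cradle_green in the frame of cradle_blue below 0 m) or (y of cap_blue in the frame of carrier between -0.046 and -0.018 m and ((y of cradle_red in the frame of cradle_blue above 0 m and y of each of cradle_yellow, cradle_green in the frame of cradle_blue below 0 m) or (y of each of cradle_red, cradle_green in the frame of cradle_blue below 0 m and y of cradle_yellow in the frame of cradle_blue above 0 m) or (y of each of cradle_red, cradle_yellow in the frame of cradle_blue below 0 m and y of cradle_green in the frame of cradle_blue above 0 m))) or (y of cap_blue in the frame of carrier between 0.018 and 0.046 m and ((y of each of cradle_red, cradle_yellow in the frame of cradle_blue above 0 m and y of cradle_green in the frame of cradle_blue below 0 m) or (y of each of cradle_red, cradle_green in the frame of cradle_blue above 0 m and y of cradle_yellow in the frame of cradle_blue below 0 m) or (y of cradle_red in the frame of cradle_blue below 0 m and y of each of cradle_yellow, cradle_green in the frame of cradle_blue above 0 m))) or (y of cap_blue in the frame of carrier between 0.082 and 0.11 m and y of each of cradle_red, cradle_yellow, cradle_green in the frame of cradle_blue above 0 m)) and x of cap_blue in the frame of carrier between -0.013 and 0.013 m); the robot touches nothing.
It fails at once if A capacitor was tipped over (tilted more than 0.7 rad) (angle between any of cap_red, cap_yellow, cap_green, cap_blue's own z axis and vertical above 0.7 rad).
It fails at once if A capacitor was dropped (moving faster than 0.6 m/s out of the fingers: a fall of about 18 mm) ((linear speed of cap_red above 0.6 m/s and contact force between cap_red and the fingers below 0.05 N) or (linear speed of cap_yellow above 0.6 m/s and contact force between cap_yellow and the fingers below 0.05 N) or (linear speed of cap_green above 0.6 m/s and contact force between cap_green and the fingers below 0.05 N) or (linear speed of cap_blue above 0.6 m/s and contact force between cap_blue and the fingers below 0.05 N)).
It fails at once if The multimeter was pushed more than 20 mm (distance of meter from where it was at the start of the episode above 0.02 m).
It also fails if it takes over 109 s, if anything falls off the work surface, if the arm or the gripper's body presses on something with over 40 N, if the wrist force passes 120 N, or if a joint passes its speed limit or range.

## Robot

A 6-joint arm with a two-finger parallel gripper is mounted at the origin on the work surface. World frame = base frame: x ahead of the robot, y to its left, z up, the work surface at z = 0. Lengths are in m, angles in rad, forces in N, time in s.
With the tool pointing down it reaches from about 0.35 to 0.725 m from the base axis. Payload 4.3 kg.
Tool frame: the origin (TCP) lies at the centre of the arm's flange, where the gripper is bolted on; the fingertips stand bot.tcp_to_tips ahead of it and the grasp point (between the pads) lies 155 mm ahead of it (bot.tcp_to_tips is the distance from the TCP to the fingertips, in m); z points along the fingers, y is the direction in which the jaws open and shut (so a half turn about z gives the same grasp; the last joint's range is limited). The gripper opens to 85 mm and grips with 20 to 120 N. Pads are 22 mm wide; open, the fingers measure 114 mm over their backs; the gripper's body (76 mm by 85 mm) begins 54 mm behind the grasp point. The pads swing forward as they close: fully open they stand 13 mm farther back than shut.
Start: joints at [1.15, 0.377, 0.081, 1.274, 0, 1.46], TCP at [0.176, 0.547, 0.405] pointing down, gripper open.
Joint ranges: [-2.72, 2.72], [-0.84, 1.66], [-1.02, 1.22], [-1.77, 2.12], [-1.37, 1.28], [-3.14, 3.14]. Speed limits (rad/s): [2.57, 2.57, 3.14, 3.14, 3.14, 3.14].

## Interface

Orientations are given as a rotation vector (axis times angle).
In Python, from workcell import bot gives the robot as it stands. The module is installed in compiled form; this text tells all that it offers.
- The arm moves only by the shell command python3 -m jog 'ROWS' [FORCE]. ROWS is JSON, a list of rows, each a list of 7 numbers: the opening, from 0 (shut) to 1 (fully open), then the shift along the tool's x, y, z in m, then the turn, a rotation vector about the tool's x, y, z in degrees. A call has exactly 10 rows; each row shifts and turns the commanded pose from where the row before left it, along the tool's axes as they then stand; what a row does not reach is not made up. A row lasts 1/8 s, in which the tool goes at most 62.5 mm and 10.7 degrees, less where a joint would pass 70% of its speed; a pose out of reach is approached as far as the arm can. A call is refused whole if a number of a shift passes 0.0625 or a number of a turn 10.7, either way. A call with a gripper value outside its range is refused whole. The fingers move at their own pace and stop on an object; FORCE is the grip in N (left out, the last holds). Time passes only in rows, so rows that do not move let the fingers close, or fill a call up. It gives the time, the measured TCP pose, the force and the opening at its end, in the units of the state.
- bot.sense(): the state, without advancing time (a new reading comes with each control period).
- bot.get_image(name): name is "scene" or "top" or "wrist"; returns a dict with "img" (384x512x3 uint8, red, green, blue), "fx", "fy", "cx", "cy" (pixels), "R" (3x3) and "t" (3): a world point X has camera coordinates R X + t. Camera axes: x right, y down, z forward; pixel columns grow to the right and rows downward; lengths in m; the calibration is good to about 2 mm. The wrist camera is an equidistant fisheye: a pixel r from the principal point sees the ray r / f radians off the axis. A picture is of the moment at which its call begins. There is no depth.
- bot.finish_job(): hands the job in, once; it reports no verdict.
The state is a dict: "time": time; "q": joint angles; "joint_vel": joint speeds; "joint_torque": joint torques, N m; "tcp_pos": TCP position; "tcp_rot": TCP orientation; "wrist_force": force on the tool from outside, world axes, zero at the start; "torque": the same for the moment, N m; "opening": finger opening in m.
Only numpy, scipy, OpenCV 4.12 (cv2) and the standard library are available. Lean on these libraries where they do the work, as an engineer would, in place of code of your own. Each camera call takes 0.05 s, during which the arm holds its last target. There are 200 camera calls.

## Working session

There is one attempt and no reset: what is moved stays moved. The work goes in short steps, Python scripts to look and compute and a shell command to move; the robot and the scene stay as the last step left them, time stands still between calls to the robot, and variables do not carry over. Pictures are saved under pics/ and viewed, about 12 in all and at most 16, crops included, and the job is handed in when it is done.

```bash
mkdir -p pics
cat > h.py <<'E'
import numpy as np,cv2
from workcell import bot
from scipy.spatial.transform import Rotation as Ro
def snap(n,f):
    d=bot.get_image(n); cv2.imwrite('pics/'+f,d['img'][:,:,::-1]); return d
def ray(d,u,v):
    r=np.array([(u-d['cx'])/d['fx'],(v-d['cy'])/d['fy'],1.]); R=np.array(d['R']); return -R.T@d['t'],R.T@r
def at(d,u,v,z):
    o,r=ray(d,u,v); return o+r*(z-o[2])/r[2]
E
python3 - <<'E'
from h import *
import pickle
s=bot.sense();print(s['tcp_pos'],s['tcp_rot'],s['time'],bot.tcp_to_tips,s['opening']);print(Ro.from_rotvec(s['tcp_rot']).as_matrix().round(3))
D={}
for n in('scene','top'):
    D[n]=snap(n,n+'0.png');print(n,D[n]['fx'],-np.array(D[n]['R']).T@D[n]['t'],np.array(D[n]['R']).round(2).tolist())
pickle.dump(D,open('d0.pkl','wb'))
E
```

```text
[0.17570501 0.54717429 0.40377854] [-4.86115769e-01 -3.10322753e+00  3.09487402e-03] 0.0 0.1734 0.08505180974555716
[[-0.952  0.306 -0.001]
 [ 0.306  0.952 -0.002]
 [ 0.    -0.002 -1.   ]]
scene 376.5910837536788 [ 1.0646345  -0.48147703  0.48667298] [[0.69, 0.72, 0.01], [0.4, -0.37, -0.84], [-0.6, 0.58, -0.54]]
top 349.219711013595 [ 0.49205583 -0.02145361  0.71064022] [[0.03, -1.0, 0.0], [-0.99, -0.03, -0.13], [0.13, -0.0, -0.99]]
```

View pics/top0.png

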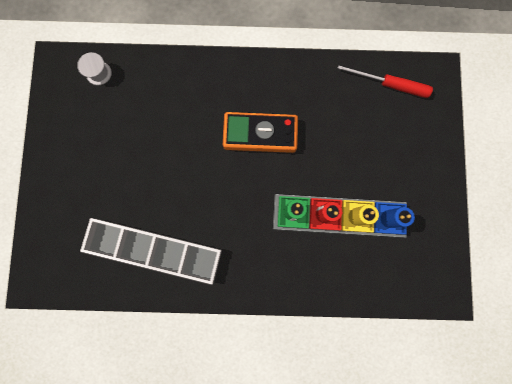

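View pics/scene0.png

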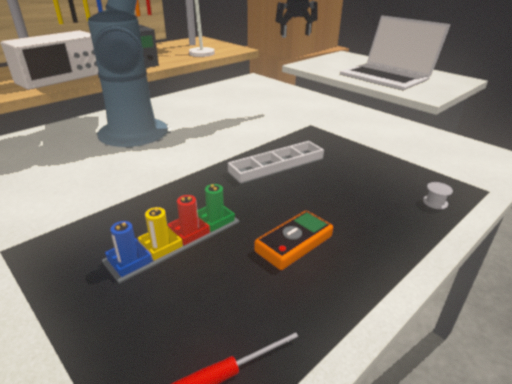

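The top view shows, from the left, green (296,210), red (331,212), yellow (368,214) and blue (403,216). The carrier is on the left, from (85,235) to (218,265). I'll enlarge both for accurate pixel positions.

Run:
```python
import cv2
a=cv2.imread('pics/top0.png')
A=cv2.resize(a[210:290,72:232],None,fx=5,fy=5,interpolation=cv2.INTER_CUBIC)
B=cv2.resize(a[185:245,265:425],None,fx=5,fy=5,interpolation=cv2.INTER_CUBIC)[:200*2]
cv2.imwrite('pics/cropA.png',A);cv2.imwrite('pics/cropB.png',B)
```

```text
(no output)
```

View pics/cropA.png

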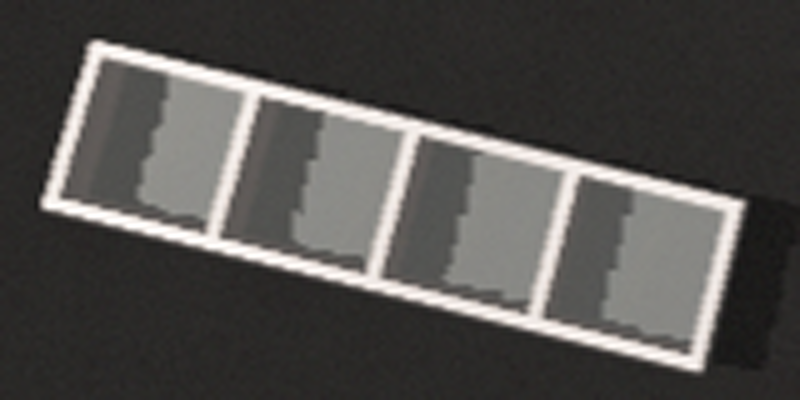

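View pics/cropB.png

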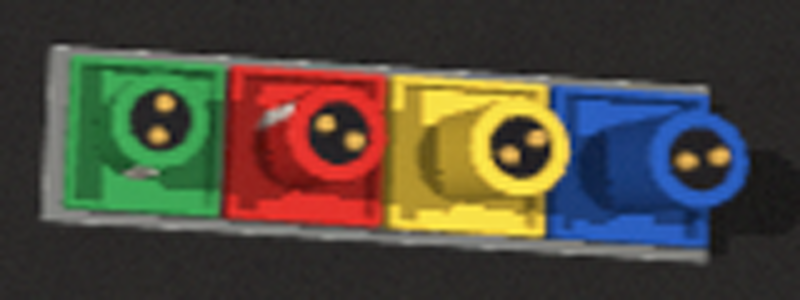

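```bash
cat > plan.py <<'E'
from h import *
import pickle
d=pickle.load(open('d0.pkl','rb'))['top']
P=lambda x,y,ox,oy,z: at(d,(x+.5)/5-.5+ox,(y+.5)/5-.5+oy,z)
C=[P(x,y,72,210,.03)[:2] for x,y in [(92,42),(745,202),(703,370),(43,207)]]
cen=np.mean(C,0); yv=(C[0]+C[3]-C[1]-C[2])/2; L=np.linalg.norm(yv); a_c=np.arctan2(-yv[0],yv[1]); yv/=L
xv=(C[0]+C[1]-C[2]-C[3])/2
caps={k:P(x,y,265,185,.085)[:2] for k,x,y in [('green',158,120),('red',337,133),('yellow',520,147),('blue',699,160)]}
K=[P(x,y,265,185,.024)[:2] for x,y in [(72,55),(709,90),(708,243),(64,207)]]
kc=np.mean(K,0); ky=(K[0]+K[3]-K[1]-K[2])/2; a_k=np.arctan2(-ky[0],ky[1]); kL=np.linalg.norm(ky); ky/=kL
bays={k:cen+yv*o for k,o in [('green',-.096),('red',-.032),('yellow',.032),('blue',.096)]}
if __name__=='__main__':
    print('carrier',cen,L,np.linalg.norm(xv),a_c,'cradle',kc,kL,a_k)
    for i,k in enumerate(caps): print(k,caps[k].round(4),(kc+ky*(.096-.064*i)).round(4),'bay',bays[k].round(4))
E
cat > go.py <<'E'
# go.py x y z yaw : yaw = world angle of jaw(y) axis; prints tool-frame shift (mm) and turn about tool z (deg)
import sys
from plan import *
def goto(x,y,z,yaw):
    s=bot.sense();R=Ro.from_rotvec(s['tcp_rot']).as_matrix()
    sh=R.T@(np.array([x,y,z])-s['tcp_pos'])
    # level target: z down, jaw axis along yaw mod pi
    best=None
    for w in (yaw,yaw+np.pi):
        Y=np.array([np.cos(w),np.sin(w),0]);Z=np.array([0,0,-1.]);T=np.c_[np.cross(Y,Z),Y,Z]
        v=Ro.from_matrix(R.T@T).as_rotvec(degrees=True)
        if best is None or np.linalg.norm(v)<np.linalg.norm(best): best=v
    print('shift mm',(sh*1e3).round(1),'turn deg',best.round(1),'tcp',s['tcp_pos'].round(4),'t',round(s['time'],2),'q6',round(s['q'][5],2),'open',round(s['opening'],4))
if __name__=='__main__':
    m,k,z=sys.argv[1],sys.argv[2],float(sys.argv[3])
    p=caps[k] if m=='cap' else bays[k]; goto(p[0],p[1],z,a_k if m=='cap' else a_c)
E
python3 plan.py; python3 go.py cap green .34
```

```text
carrier [0.46044039 0.17354235] 0.2614144240314615 0.06487818257025886 -0.20930730778683312 cradle [ 0.54058604 -0.19698506] 0.2523923178286472 -0.027854306826699277
green [ 0.5442 -0.0987] [ 0.5433 -0.101 ] bay [0.4405 0.0796]
red [ 0.5413 -0.163 ] [ 0.5415 -0.165 ] bay [0.4538 0.1422]
yellow [ 0.5381 -0.2288] [ 0.5397 -0.229 ] bay [0.4671 0.2048]
blue [ 0.5352 -0.293 ] [ 0.5379 -0.2929] bay [0.4804 0.2674]
shift mm [-548.4 -502.2   64.6] turn deg [-0.1  0.1 73.8] tcp [0.1757 0.5472 0.4038] t 0.1 q6 1.46 open 0.0849
```

```bash
python3 -m jog '[[0.8,-0.045,-0.041,0.006,0,0,0],[0.8,-0.045,-0.041,0.006,0,0,0],[0.8,-0.045,-0.041,0.006,0,0,0],[0.8,-0.045,-0.041,0.006,0,0,0],[0.8,-0.045,-0.041,0.006,0,0,0],[0.8,-0.045,-0.041,0.006,0,0,0],[0.8,-0.045,-0.041,0.006,0,0,0],[0.8,-0.045,-0.041,0.006,0,0,0],[0.8,-0.045,-0.041,0.006,0,0,0],[0.8,-0.045,-0.041,0.006,0,0,0]]' 30
python3 -m jog '[[0.8,-0.034,-0.031,0,0,0,0],[0.8,-0.034,-0.031,0,0,0,0],[0.8,-0.030,-0.030,0,0,0,0],[0.8,0,0,0,0,0,10.5],[0.8,0,0,0,0,0,10.5],[0.8,0,0,0,0,0,10.5],[0.8,0,0,0,0,0,10.5],[0.8,0,0,0,0,0,10.5],[0.8,0,0,0,0,0,10.5],[0.8,0,0,0,0,0,10.5]]'
python3 go.py cap green .22; python3 -c "
from h import *
a=snap('wrist','w1.png');snap('top','t1.png')"
```

```text
time: 1.35
tcp_pos: [0.4794, 0.0176, 0.3443]
tcp_rot: [-0.487, -3.103, -0.001]
wrist_force: [1.1, 0.3, 0.2]
opening: 0.0687
time: 2.6
tcp_pos: [0.5438, -0.098, 0.3442]
tcp_rot: [-2.253, -2.188, 0.001]
wrist_force: [-0.4, 0.7, -0.5]
opening: 0.0685
shift mm [ -0.7   0.5 124.2] turn deg [-0.1 -0.  -0.1] tcp [ 0.5438 -0.098   0.3442] t 2.6 q6 1.31 open 0.0685
```

View pics/w1.png

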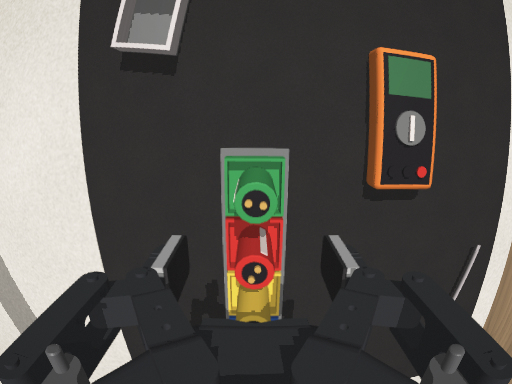

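The wrist view shows the caps lined up midway between the pads, with green's top at (257,203) and red's at (256,270). I'll check green against the wrist calibration.

Run:
```python
from plan import *
w=bot.get_image('wrist');R=np.array(w['R']);print('cam',-R.T@w['t'],w['fx'])
for k,u,v in [('green',257,203),('red',256,270)]:
    m=np.array([u-w['cx'],v-w['cy']])/w['fx'];r=np.hypot(*m);dr=R.T@np.array([*(m/r*np.sin(r)),np.cos(r)])
    o=-R.T@w['t'];print(k,o+dr*(.085-o[2])/dr[2],caps[k])
```

```text
cam [ 0.54641118 -0.0324791   0.31391805] 297.3186396354542
green [ 0.54672709 -0.10077078  0.085     ] [ 0.54417192 -0.09870266]
red [ 0.54472138 -0.16208057  0.085     ] [ 0.54127018 -0.1630449 ]
```

Both measurements agree to about 3 mm. Next I descend and grip.

```bash
python3 -m jog '[[0.8,0.001,0.001,0.025,0,0,0],[0.8,0,0,0.025,0,0,0],[0.8,0,0,0.025,0,0,0],[0.8,0,0,0.025,0,0,0],[0.8,0,0,0.014,0,0,0],[0.8,0,0,0.010,0,0,0],[0.8,0,0,0,0,0,0],[0.6,0,0,0,0,0,0],[0.5,0,0,0,0,0,0],[0.4,0,0,0,0,0,0]]' 40
python3 -m jog '[[0.3,0,0,0,0,0,0],[0.2,0,0,0,0,0,0],[0.2,0,0,0,0,0,0],[0.2,0,0,0,0,0,0],[0.2,0,0,0,0,0,0],[0.2,0,0,-0.01,0,0,0],[0.2,0,0,-0.025,0,0,0],[0.2,0,0,-0.035,0,0,0],[0.2,0,0,-0.04,0,0,0],[0.2,0,0,-0.01,0,0,0]]'
python3 go.py bay green .34
```

```text
time: 4.0
tcp_pos: [0.5454, -0.0972, 0.2215]
tcp_rot: [2.246, 2.195, 0.001]
wrist_force: [-1.7, 1.3, 2.1]
opening: 0.035
time: 5.25
tcp_pos: [0.546, -0.0973, 0.3436]
tcp_rot: [2.244, 2.193, 0.004]
wrist_force: [0.1, 0.6, -2.0]
opening: 0.0353
shift mm [ 174.5 -109.5    2.9] turn deg [ 0.3  0.  10.7] tcp [ 0.546  -0.0973  0.3436] t 5.25 q6 1.3 open 0.0353
```

```bash
python3 -m jog '[[0.2,0.012,-0.008,0,0,0,0],[0.2,0.025,-0.016,0,0,0,0],[0.2,0.035,-0.021,0,0,0,0],[0.2,0.040,-0.025,0,0,0,0],[0.2,0.034,-0.021,0,0,0,0],[0.2,0.020,-0.012,0,0,0,0],[0.2,0.010,-0.006,0,0,0,3.5],[0.2,0,0,0,0,0,3.6],[0.2,0,0,0,0,0,3.6],[0.2,0,0,0,0,0,0]]'
python3 go.py bay green .217; python3 -c "
from h import *
snap('scene','s2.png')"
```

```text
time: 6.5
tcp_pos: [0.4386, 0.0818, 0.3389]
tcp_rot: [-2.438, -1.977, 0.005]
wrist_force: [0.2, 0.0, -1.0]
opening: 0.0346
shift mm [ -1.6   2.8 121.9] turn deg [-0.2  0.   0.1] tcp [0.4386 0.0818 0.3389] t 6.5 q6 1.82 open 0.0346
```

View pics/s2.png

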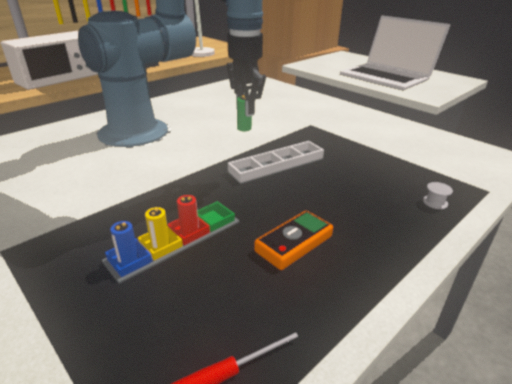

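The green cap is held upright at about (244,115), over the near end of the carrier. Lowering it now.

```bash
python3 -m jog '[[0.2,0,0.003,0.015,0,0,0],[0.2,0,0,0.03,0,0,0],[0.2,0,0,0.03,0,0,0],[0.2,0,0,0.02,0,0,0],[0.2,0,0,0.012,0,0,0],[0.2,0,0,0.006,0,0,0],[0.2,0,0,0.003,0,0,0],[0.2,0,0,0.003,0,0,0],[0.2,0,0,0.002,0,0,0],[0.2,0,0,0,0,0,0]]'
python3 go.py bay green .2165
```

```text
time: 7.8
tcp_pos: [0.4431, 0.0807, 0.2198]
tcp_rot: [2.441, 1.977, 0.0]
wrist_force: [-0.0, 1.0, -1.3]
opening: 0.0352
shift mm [-1.6 -2.4  3.3] turn deg [ 0. -0. -0.] tcp [0.4431 0.0807 0.2198] t 7.8 q6 1.82 open 0.0352
```

```bash
python3 -m jog '[[0.2,0,-0.001,0.001,0,0,0],[0.2,0,0,0.001,0,0,0],[0.2,0,0,0.001,0,0,0],[0.2,0,0,0.001,0,0,0],[0.2,0,0,0,0,0,0],[0.2,0,0,0,0,0,0],[0.45,0,0,0,0,0,0],[0.55,0,0,0,0,0,0],[0.7,0,0,0,0,0,0],[0.8,0,0,0,0,0,0]]'
python3 -m jog '[[0.8,0,0,0,0,0,0],[0.8,0,0,-0.02,0,0,0],[0.8,0,0,-0.035,0,0,0],[0.8,0,0,-0.035,0,0,0],[0.8,0,0,-0.035,0,0,-4],[0.8,0,0,-0.00,0,0,-6.5],[0.8,0,0,0,0,0,0],[0.8,0,0,0,0,0,0],[0.8,0,0,0,0,0,0],[0.8,0,0,0,0,0,0]]'
python3 go.py cap red .34; python3 -c "
from h import *
snap('scene','s3.png');d=snap('top','t3.png');print(0)"
```

```text
time: 9.05
tcp_pos: [0.4421, 0.0809, 0.2155]
tcp_rot: [-2.441, -1.977, 0.0]
wrist_force: [0.2, -0.4, 0.3]
opening: 0.0685
time: 10.3
tcp_pos: [0.4419, 0.0809, 0.3403]
tcp_rot: [-2.251, -2.191, 0.001]
wrist_force: [1.0, 0.2, -0.5]
opening: 0.0683
shift mm [-2.412e+02  1.058e+02  2.000e-01] turn deg [-0.  -0.   0.1] tcp [0.4419 0.0809 0.3403] t 10.3 q6 1.64 open 0.0683
0
```

View pics/s3.png

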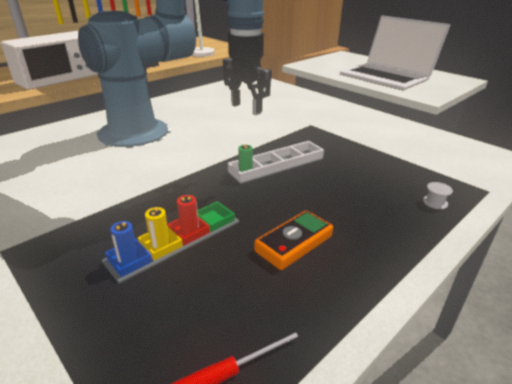

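Green stands upright in the rightmost bay at (245,157). Red is next.

```bash
python3 -m jog '[[0.8,-0.020,0.008,0,0,0,0],[0.8,-0.040,0.018,0,0,0,0],[0.8,-0.050,0.023,0,0,0,0],[0.8,-0.050,0.023,0,0,0,0],[0.8,-0.041,0.018,0,0,0,0],[0.8,-0.025,0.011,0,0,0,0],[0.8,-0.015,0.006,0,0,0,0],[0.8,0,0,0,0,0,0],[0.8,0,0,0,0,0,0],[0.8,0,0,0.01,0,0,0]]'
python3 go.py cap red .22
```

```text
time: 11.65
tcp_pos: [0.5428, -0.1618, 0.3312]
tcp_rot: [2.248, 2.193, 0.001]
wrist_force: [0.5, 1.0, -0.5]
opening: 0.0686
shift mm [ -1.2  -1.7 111.2] turn deg [0.1 0.  0.2] tcp [ 0.5428 -0.1618  0.3312] t 11.65 q6 1.19 open 0.0686
```

```bash
python3 -m jog '[[0.8,-0.001,0,0.025,0,0,0],[0.8,0,0,0.025,0,0,0],[0.8,0,0,0.025,0,0,0],[0.8,0,0,0.018,0,0,0],[0.8,0,0,0.011,0,0,0],[0.8,0,0,0.006,0,0,0],[0.8,0,0,0,0,0,0],[0.6,0,0,0,0,0,0],[0.5,0,0,0,0,0,0],[0.4,0,0,0,0,0,0]]' 40
python3 -m jog '[[0.3,0,0,0,0,0,0],[0.2,0,0,0,0,0,0],[0.2,0,0,0,0,0,0],[0.2,0,0,0,0,0,0],[0.2,0,0,0,0,0,0],[0.2,0,0,-0.01,0,0,0],[0.2,0,0,-0.025,0,0,0],[0.2,0,0,-0.035,0,0,0],[0.2,0,0,-0.04,0,0,0],[0.2,0,0,-0.01,0,0,0]]'
python3 go.py bay red .34
```

```text
time: 12.9
tcp_pos: [0.5429, -0.1639, 0.2213]
tcp_rot: [2.25, 2.191, 0.0]
wrist_force: [-1.9, -1.3, 2.1]
opening: 0.0353
time: 14.15
tcp_pos: [0.5436, -0.1641, 0.3436]
tcp_rot: [2.247, 2.189, 0.003]
wrist_force: [-0.7, -0.2, -1.2]
opening: 0.0351
shift mm [303.9 -97.8   2.6] turn deg [ 0.3  0.1 10.5] tcp [ 0.5436 -0.1641  0.3436] t 14.15 q6 1.19 open 0.0351
```

```bash
python3 -m jog '[[0.2,0.015,-0.005,0,0,0,0],[0.2,0.035,-0.011,0,0,0,0],[0.2,0.050,-0.016,0,0,0,0],[0.2,0.055,-0.018,0,0,0,0],[0.2,0.055,-0.018,0,0,0,0],[0.2,0.045,-0.014,0,0,0,0],[0.2,0.030,-0.010,0,0,0,0],[0.2,0.014,-0.004,0,0,0,3],[0.2,0.005,-0.002,0,0,0,4],[0.2,0,0,0,0,0,3.5]]'
python3 go.py bay red .217
```

```text
time: 15.4
tcp_pos: [0.451, 0.1438, 0.3384]
tcp_rot: [-2.44, -1.975, 0.006]
wrist_force: [0.1, 0.1, -1.1]
opening: 0.0354
shift mm [ -0.8   3.6 121.4] turn deg [-0.3  0.1 -0. ] tcp [0.451  0.1438 0.3384] t 15.4 q6 1.95 open 0.0354
```

```bash
python3 -m jog '[[0.2,0,0.001,0.015,0,0,0],[0.2,0,0,0.03,0,0,0],[0.2,0,0,0.03,0,0,0],[0.2,0,0,0.02,0,0,0],[0.2,0,0,0.012,0,0,0],[0.2,0,0,0.006,0,0,0],[0.2,0,0,0.003,0,0,0],[0.2,0,0,0.003,0,0,0],[0.2,0,0,0.002,0,0,0],[0.2,0,0,0,0,0,0]]'
python3 go.py bay red .2165
```

```text
time: 16.65
tcp_pos: [0.4541, 0.1426, 0.2199]
tcp_rot: [2.441, 1.977, 0.001]
wrist_force: [-0.8, -0.3, -2.0]
opening: 0.035
shift mm [-0.4 -0.2  3.4] turn deg [ 0. -0. -0.] tcp [0.4541 0.1426 0.2199] t 16.65 q6 1.95 open 0.035
```

```bash
python3 -m jog '[[0.2,0,0,0.001,0,0,0],[0.2,0,0,0.001,0,0,0],[0.2,0,0,0.001,0,0,0],[0.2,0,0,0.001,0,0,0],[0.2,0,0,0,0,0,0],[0.2,0,0,0,0,0,0],[0.45,0,0,0,0,0,0],[0.55,0,0,0,0,0,0],[0.7,0,0,0,0,0,0],[0.8,0,0,0,0,0,0]]'
python3 -m jog '[[0.8,0,0,0,0,0,0],[0.8,0,0,-0.02,0,0,0],[0.8,0,0,-0.035,0,0,0],[0.8,0,0,-0.035,0,0,0],[0.8,0,0,-0.035,0,0,-4],[0.8,0,0,-0.00,0,0,-6.5],[0.8,0,0,0,0,0,0],[0.8,0,0,0,0,0,0],[0.8,0,0,0,0,0,0],[0.8,0,0,0,0,0,0]]'
python3 go.py cap yellow .34; python3 -c "
from h import *
snap('scene','s4.png')"
```

```text
time: 17.9
tcp_pos: [0.454, 0.1426, 0.2155]
tcp_rot: [-2.442, -1.977, 0.0]
wrist_force: [0.0, -0.0, 0.2]
opening: 0.0687
time: 19.15
tcp_pos: [0.4538, 0.1425, 0.3403]
tcp_rot: [-2.251, -2.191, 0.001]
wrist_force: [0.2, -0.7, -0.1]
opening: 0.068
shift mm [-3.689e+02  9.410e+01  2.000e-01] turn deg [-0.   0.   0.1] tcp [0.4538 0.1425 0.3403] t 19.15 q6 1.77 open 0.068
```

View pics/s4.png

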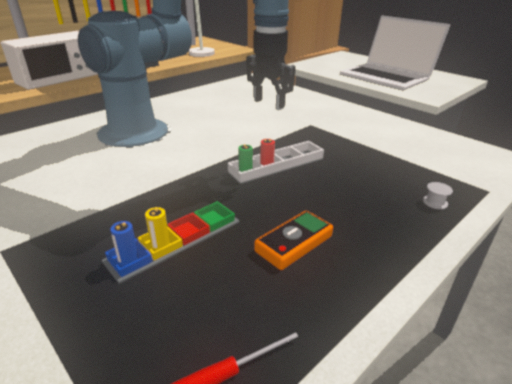

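Green (245,157) and red (267,150) stand in the two right-hand bays. Yellow is next.

```bash
python3 -m jog '[[0.8,-0.025,0.006,0,0,0,0],[0.8,-0.050,0.013,0,0,0,0],[0.8,-0.058,0.015,0,0,0,0],[0.8,-0.058,0.015,0,0,0,0],[0.8,-0.058,0.015,0,0,0,0],[0.8,-0.055,0.014,0,0,0,0],[0.8,-0.040,0.011,0,0,0,0],[0.8,-0.025,0.006,0,0,0,0],[0.8,0,0,0,0,0,0],[0.8,0,0,0.01,0,0,0]]'
python3 go.py cap yellow .22
```

```text
time: 20.45
tcp_pos: [0.5394, -0.2283, 0.3309]
tcp_rot: [2.25, 2.192, 0.001]
wrist_force: [0.4, -0.1, 0.2]
opening: 0.0686
shift mm [ -0.5  -1.4 110.9] turn deg [ 0.1 -0.   0.1] tcp [ 0.5394 -0.2283  0.3309] t 20.45 q6 1.09 open 0.0686
```

```bash
python3 -m jog '[[0.8,0,0,0.025,0,0,0],[0.8,0,0,0.025,0,0,0],[0.8,0,0,0.025,0,0,0],[0.8,0,0,0.018,0,0,0],[0.8,0,0,0.011,0,0,0],[0.8,0,0,0.006,0,0,0],[0.8,0,0,0,0,0,0],[0.6,0,0,0,0,0,0],[0.5,0,0,0,0,0,0],[0.4,0,0,0,0,0,0]]' 40
python3 -m jog '[[0.3,0,0,0,0,0,0],[0.2,0,0,0,0,0,0],[0.2,0,0,0,0,0,0],[0.2,0,0,0,0,0,0],[0.2,0,0,0,0,0,0],[0.2,0,0,-0.01,0,0,0],[0.2,0,0,-0.025,0,0,0],[0.2,0,0,-0.035,0,0,0],[0.2,0,0,-0.04,0,0,0],[0.2,0,0,-0.01,0,0,0]]'
python3 go.py bay yellow .34
```

```text
time: 21.7
tcp_pos: [0.5394, -0.229, 0.2213]
tcp_rot: [2.25, 2.191, 0.0]
wrist_force: [-0.0, 0.6, 1.9]
opening: 0.0353
time: 22.95
tcp_pos: [0.5401, -0.2292, 0.3436]
tcp_rot: [2.247, 2.189, 0.003]
wrist_force: [0.7, 0.5, -1.6]
opening: 0.0355
shift mm [432.  -84.3   2.3] turn deg [ 0.3  0.1 10.5] tcp [ 0.5401 -0.2292  0.3436] t 22.95 q6 1.09 open 0.0355
```

```bash
python3 -m jog '[[0.2,0.022,-0.004,0,0,0,0],[0.2,0.042,-0.008,0,0,0,0],[0.2,0.056,-0.011,0,0,0,0],[0.2,0.058,-0.011,0,0,0,0],[0.2,0.058,-0.011,0,0,0,0],[0.2,0.058,-0.011,0,0,0,0],[0.2,0.056,-0.011,0,0,0,0],[0.2,0.045,-0.009,0,0,0,0],[0.2,0.026,-0.006,0,0,0,4],[0.2,0.010,-0.003,0,0,0,6.5]]'
python3 go.py bay yellow .217
```

```text
time: 24.2
tcp_pos: [0.4638, 0.2065, 0.3385]
tcp_rot: [-2.44, -1.975, 0.006]
wrist_force: [0.5, -0.2, -1.9]
opening: 0.035
shift mm [ -0.8   4.1 121.5] turn deg [-0.2  0.1 -0. ] tcp [0.4638 0.2065 0.3385] t 24.2 q6 2.07 open 0.035
```

```bash
python3 -m jog '[[0.2,0,0.001,0.015,0,0,0],[0.2,0,0,0.03,0,0,0],[0.2,0,0,0.03,0,0,0],[0.2,0,0,0.02,0,0,0],[0.2,0,0,0.012,0,0,0],[0.2,0,0,0.006,0,0,0],[0.2,0,0,0.003,0,0,0],[0.2,0,0,0.003,0,0,0],[0.2,0,0,0.002,0,0,0],[0.2,0,0,0,0,0,0]]'
python3 go.py bay yellow .2165
```

```text
time: 25.45
tcp_pos: [0.4674, 0.2043, 0.2199]
tcp_rot: [2.441, 1.977, 0.001]
wrist_force: [-0.2, 0.4, -2.5]
opening: 0.0351
shift mm [ 0.5 -0.4  3.4] turn deg [ 0. -0. -0.] tcp [0.4674 0.2043 0.2199] t 25.45 q6 2.07 open 0.0351
```

```bash
python3 -m jog '[[0.2,0,0,0.001,0,0,0],[0.2,0,0,0.001,0,0,0],[0.2,0,0,0.001,0,0,0],[0.2,0,0,0.001,0,0,0],[0.2,0,0,0,0,0,0],[0.2,0,0,0,0,0,0],[0.45,0,0,0,0,0,0],[0.55,0,0,0,0,0,0],[0.7,0,0,0,0,0,0],[0.8,0,0,0,0,0,0]]'
python3 -m jog '[[0.8,0,0,0,0,0,0],[0.8,0,0,-0.02,0,0,0],[0.8,0,0,-0.035,0,0,0],[0.8,0,0,-0.035,0,0,0],[0.8,0,0,-0.035,0,0,-4],[0.8,0,0,-0.00,0,0,-6.5],[0.8,0,0,0,0,0,0],[0.8,0,0,0,0,0,0],[0.8,0,0,0,0,0,0],[0.8,0,0,0,0,0,0]]'
python3 go.py cap blue .34
```

```text
time: 26.7
tcp_pos: [0.4673, 0.2042, 0.2156]
tcp_rot: [-2.442, -1.977, 0.0]
wrist_force: [-0.1, 0.7, 0.5]
opening: 0.0685
time: 27.95
tcp_pos: [0.4671, 0.2042, 0.3403]
tcp_rot: [-2.251, -2.191, 0.001]
wrist_force: [0.6, -0.4, 0.1]
opening: 0.0683
shift mm [-4.952e+02  8.130e+01  3.000e-01] turn deg [-0.   0.   0.1] tcp [0.4671 0.2042 0.3403] t 27.95 q6 1.89 open 0.0683
```

```bash
python3 -m jog '[[0.8,-0.030,0.005,0,0,0,0],[0.8,-0.055,0.009,0,0,0,0],[0.8,-0.058,0.0095,0,0,0,0],[0.8,-0.058,0.0095,0,0,0,0],[0.8,-0.058,0.0095,0,0,0,0],[0.8,-0.058,0.0095,0,0,0,0],[0.8,-0.058,0.0095,0,0,0,0],[0.8,-0.055,0.009,0,0,0,0],[0.8,-0.045,0.007,0,0,0,0],[0.8,-0.020,0.003,0,0,0,0]]'
python3 go.py cap blue .22; python3 -c "
from h import *
snap('wrist','w5.png')"
```

```text
time: 29.2
tcp_pos: [0.5347, -0.2951, 0.3402]
tcp_rot: [-2.253, -2.189, 0.0]
wrist_force: [0.1, 0.4, 0.5]
opening: 0.0683
shift mm [  2.2   0.4 120.2] turn deg [-0.  -0.  -0.1] tcp [ 0.5347 -0.2951  0.3402] t 29.2 q6 0.99 open 0.0683
```

View pics/w5.png

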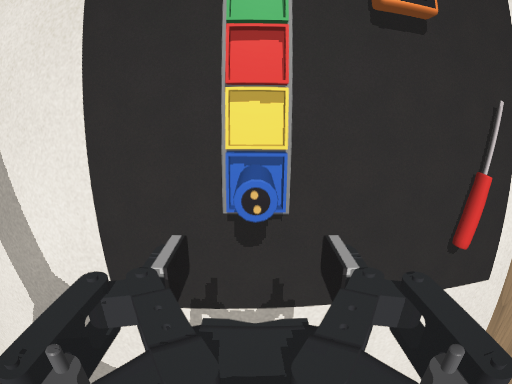

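Blue's top is at (256,201), midway between the pads just as green's was. Descending and gripping.

```bash
python3 -m jog '[[0.8,0.001,0.001,0.025,0,0,0],[0.8,0,0,0.025,0,0,0],[0.8,0,0,0.025,0,0,0],[0.8,0,0,0.025,0,0,0],[0.8,0,0,0.014,0,0,0],[0.8,0,0,0.006,0,0,0],[0.8,0,0,0,0,0,0],[0.6,0,0,0,0,0,0],[0.5,0,0,0,0,0,0],[0.4,0,0,0,0,0,0]]' 40
python3 -m jog '[[0.3,0,0,0,0,0,0],[0.2,0,0,0,0,0,0],[0.2,0,0,0,0,0,0],[0.2,0,0,0,0,0,0],[0.2,0,0,0,0,0,0],[0.2,0,0,-0.01,0,0,0],[0.2,0,0,-0.025,0,0,0],[0.2,0,0,-0.035,0,0,0],[0.2,0,0,-0.04,0,0,0],[0.2,0,0,-0.01,0,0,0]]'
python3 go.py bay blue .34
```

```text
time: 30.5
tcp_pos: [0.536, -0.292, 0.2214]
tcp_rot: [2.25, 2.191, 0.001]
wrist_force: [-1.2, 0.9, 3.0]
opening: 0.0351
time: 31.75
tcp_pos: [0.5365, -0.2922, 0.3437]
tcp_rot: [2.247, 2.189, 0.002]
wrist_force: [0.9, 0.2, -1.9]
opening: 0.0355
shift mm [558.  -70.8   2. ] turn deg [ 0.3  0.1 10.5] tcp [ 0.5365 -0.2922  0.3437] t 31.75 q6 0.99 open 0.0355
```

```bash
python3 -m jog '[[0.2,0.020,-0.0025,0,0,0,0],[0.2,0.040,-0.005,0,0,0,0],[0.2,0.050,-0.0065,0,0,0,0],[0.2,0.050,-0.0065,0,0,0,0],[0.2,0.050,-0.0065,0,0,0,0],[0.2,0.050,-0.0065,0,0,0,0],[0.2,0.050,-0.0065,0,0,0,0],[0.2,0.050,-0.0065,0,0,0,0],[0.2,0.050,-0.0065,0,0,0,0],[0.2,0.050,-0.0065,0,0,0,0]]'
python3 -m jog '[[0.2,0.045,-0.005,0,0,0,0],[0.2,0.030,-0.004,0,0,0,0],[0.2,0.016,-0.002,0,0,0,0],[0.2,0.007,0,0,0,0,2.5],[0.2,0,0,0,0,0,4],[0.2,0,0,0,0,0,4],[0.2,0,0,0,0,0,0],[0.2,0,0,0,0,0,0],[0.2,0,0,0,0,0,0],[0.2,0,0,0,0,0,0]]'
python3 go.py bay blue .217
```

```text
time: 33.0
tcp_pos: [0.4861, 0.1718, 0.3385]
tcp_rot: [-2.248, -2.191, 0.005]
wrist_force: [0.6, 0.3, -1.2]
opening: 0.0352
time: 34.25
tcp_pos: [0.4799, 0.2679, 0.3407]
tcp_rot: [-2.441, -1.977, 0.0]
wrist_force: [-0.4, 0.2, -0.4]
opening: 0.035
shift mm [ -0.3   0.5 123.7] turn deg [-0. -0. -0.] tcp [0.4799 0.2679 0.3407] t 34.25 q6 2.17 open 0.035
```

```bash
python3 -m jog '[[0.2,0,0,0.015,0,0,0],[0.2,0,0,0.03,0,0,0],[0.2,0,0,0.03,0,0,0],[0.2,0,0,0.02,0,0,0],[0.2,0,0,0.012,0,0,0],[0.2,0,0,0.006,0,0,0],[0.2,0,0,0.003,0,0,0],[0.2,0,0,0.003,0,0,0],[0.2,0,0,0.002,0,0,0],[0.2,0,0,0,0,0,0]]'
python3 go.py bay blue .2165
```

```text
time: 35.5
tcp_pos: [0.48, 0.268, 0.2199]
tcp_rot: [2.442, 1.977, 0.001]
wrist_force: [-0.3, 0.2, -0.7]
opening: 0.035
shift mm [-0.4  0.5  3.4] turn deg [ 0. -0. -0.] tcp [0.48   0.268  0.2199] t 35.5 q6 2.17 open 0.035
```

```bash
python3 -m jog '[[0.2,0,0,0.001,0,0,0],[0.2,0,0,0.001,0,0,0],[0.2,0,0,0.001,0,0,0],[0.2,0,0,0.001,0,0,0],[0.2,0,0,0,0,0,0],[0.2,0,0,0,0,0,0],[0.45,0,0,0,0,0,0],[0.55,0,0,0,0,0,0],[0.7,0,0,0,0,0,0],[0.8,0,0,0,0,0,0]]'
python3 -m jog '[[0.8,0,0,0,0,0,0],[0.8,0,0,-0.02,0,0,0],[0.8,0,0,-0.035,0,0,0],[0.8,0,0,-0.035,0,0,0],[0.8,0,0,-0.035,0,0,0],[0.8,0,0,-0.02,0,0,0],[0.8,-0.03,0,0,0,0,0],[0.8,-0.05,0,0,0,0,0],[0.8,-0.055,0,0,0,0,0],[0.8,-0.055,0,0,0,0,0]]'
python3 -m jog '[[0.8,-0.055,0,0,0,0,0],[0.8,-0.055,0,0,0,0,0],[0.8,-0.055,0,0,0,0,0],[0.8,-0.055,0,0,0,0,0],[0.8,-0.03,0,0,0,0,0],[0.8,0,0,0,0,0,0],[0.8,0,0,0,0,0,0],[0.8,0,0,0,0,0,0],[0.8,0,0,0,0,0,0],[0.8,0,0,0,0,0,0]]'
python3 -c "
from h import *
snap('scene','s6.png');d=snap('top','t6.png')
a=cv2.imread('pics/t6.png')[190:290,72:232];b=cv2.imread('pics/s6.png')[120:200,200:360]
f=lambda i:cv2.resize(i,None,fx=5,fy=5,interpolation=cv2.INTER_CUBIC)
cv2.imwrite('pics/ct6.png',f(a));cv2.imwrite('pics/cs6.png',f(b))"
```

```text
time: 36.75
tcp_pos: [0.4799, 0.2679, 0.2155]
tcp_rot: [-2.442, -1.977, 0.0]
wrist_force: [1.1, 0.4, 0.1]
opening: 0.0684
time: 38.0
tcp_pos: [0.4399, 0.0807, 0.3608]
tcp_rot: [2.44, 1.977, 0.001]
wrist_force: [0.7, -1.2, -0.1]
opening: 0.0681
time: 39.25
tcp_pos: [0.3886, -0.1619, 0.3607]
tcp_rot: [-2.44, -1.978, -0.0]
wrist_force: [-0.4, 1.1, 0.1]
opening: 0.0685
```

View pics/ct6.png

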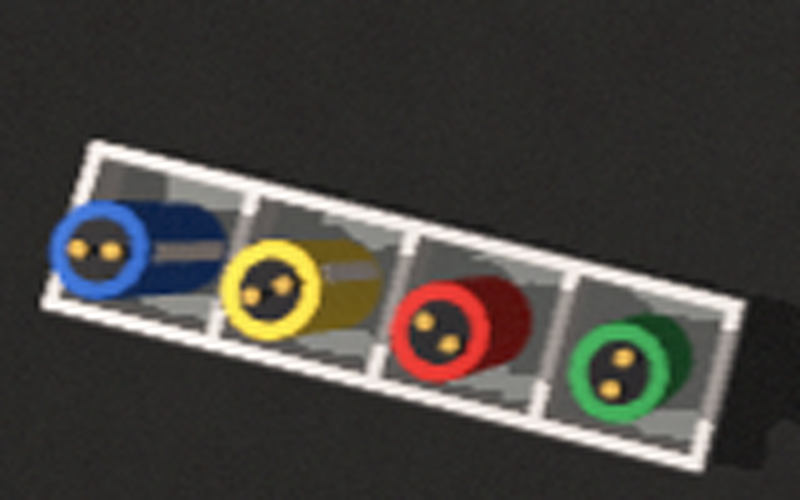

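View pics/s6.png

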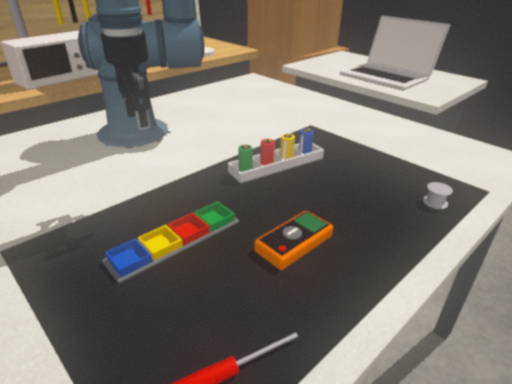

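From left to right the tops are blue (101,250), yellow (271,290), red (440,331) and green (619,371). All stand upright, and the multimeter has not moved. I'll compute the offset of each from its bay centre.

Run:
```python
from plan import *
x=np.array([yv[1],-yv[0]])
for k,u,v in [('blue',101,250),('yellow',271,290),('red',440,331),('green',619,371)]:
    e=P(u,v,72,190,.08)[:2]-bays[k]; print(k,'dx',round(e@x*1e3,1),'dy',round(e@yv*1e3,1))
```

```text
blue dx -0.8 dy -2.7
yellow dx -0.2 dy -1.5
red dx 0.0 dy 0.2
green dx 1.4 dy -1.2
```

```bash
python3 -c "
from workcell import bot
print(bot.sense()['time']);bot.finish_job()"
```

```text
39.35
the job is handed in; nothing more can be done
```

All four capacitors are in the carrier in reverse order, and I handed the job in at 39.4 s of the 109 s allowed. From the left, the bays now hold blue, yellow, red and green. I gripped each capacitor across the row, lowered it slowly to the bay floor, and only then opened the fingers.

**Last checks:** the final top and scene pictures show all four upright. Measured from the top picture, each is within 3 mm of its bay centre, against limits of 14 mm along the row and 13 mm across. The gripper was clear of everything, and the multimeter is where it was.

No check failed. The top and wrist cameras disagreed by up to about 3.5 mm on where the capacitors stood at the start, which did not affect the grasps. I judged that each capacitor sits on its bay floor from the heights at pick-up and release and from the pictures, as I had no direct measurement of it.

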